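# Cap the culture flasks from the stack of metal caps

## Task

Cover the four empty conical flasks, ready for the steriliser: take the stack of metal caps apart from the top and put each cap, open side down, over the neck of its own flask, smallest cap on the smallest flask and so on up to the largest, right down so that the flask's mouth meets the cap's closed top. Leave the flasks standing where they are, and do not knock over any flask or the small bottle and the hand stamp that stand among the work.

Things in the scene. Friction and masses are not known exactly. Their poses are not given: they have to be found in the camera images.
- cap_largest: Metal cap for flask_largest: thin aluminium cup, open side down, 67 mm outside, 63 mm inside diameter, 32 mm high, flat closed top 2.5 mm thick. Origin: centre of its open lower rim; z up through the closed top. Starts on the bench as the foot of a stack of all four caps, each a size smaller than the one below, so all show from above.
- cap_large: Metal cap for flask_large: thin aluminium cup, open side down, 56 mm outside, 52 mm inside diameter, 32 mm high, flat closed top 2.5 mm thick. Origin: centre of its open lower rim; z up through the closed top. Starts on cap_largest.
- cap_small: Metal cap for flask_small: thin aluminium cup, open side down, 45 mm outside, 41 mm inside diameter, 32 mm high, flat closed top 2.5 mm thick. Origin: centre of its open lower rim; z up through the closed top. Starts on cap_large.
- cap_smallest: Metal cap for flask_smallest: thin aluminium cup, open side down, 34 mm outside, 30 mm inside diameter, 32 mm high, flat closed top 2.5 mm thick. Origin: centre of its open lower rim; z up through the closed top. Starts on cap_small, the top of the stack.
- flask_smallest: Conical clear-glass flask, the smallest of four, light and free-standing: 85 mm high, base 50 mm across, upright neck with a round lip 20 mm across at the mouth, neck 36 mm long. Origin at the centre of its underside, z axis up through the neck. With cap_smallest fully home the cap's origin is 55.5 mm above the flask's origin.
- flask_small: Conical clear-glass flask, the second smallest of four, light and free-standing: 105 mm high, base 64 mm across, upright neck with a round lip 31 mm across at the mouth, neck 36 mm long. Origin at the centre of its underside, z axis up through the neck. With cap_small fully home the cap's origin is 75.5 mm above the flask's origin.
- flask_large: Conical clear-glass flask, the second largest of four, light and free-standing: 128 mm high, base 78 mm across, upright neck with a round lip 42 mm across at the mouth, neck 36 mm long. Origin at the centre of its underside, z axis up through the neck. With cap_large fully home the cap's origin is 98.5 mm above the flask's origin.
- flask_largest: Conical clear-glass flask, the largest of four, light and free-standing: 150 mm high, base 92 mm across, upright neck with a round lip 53 mm across at the mouth, neck 36 mm long. Origin at the centre of its underside, z axis up through the neck. With cap_largest fully home the cap's origin is 120.5 mm above the flask's origin.
- squirt: Bystander, not to be handled: small round teal plastic bottle with a white cap, 44 mm across, 90 mm high, light, standing between the places of the work. Origin at the centre of its underside, z up.
- stamp: Bystander, not to be handled: black hand stamp standing on its 23 x 36 mm block, knob upward, 59 mm high. Origin at the centre of its underside, z up.
Mind the look-alikes: they are no part of the job. Leave any blue, green or yellow look-alike of the cap_large alone.

How it is judged:
By the outcome, as a careful person would: the job done as asked, in the order asked, and still so for the second after the job is handed in, with the robot touching nothing.
It also fails if it takes over 112 s, if anything falls off the work surface, if the arm or the gripper's body presses on something with over 40 N, if the wrist force passes 120 N, or if a joint passes its speed limit or range.

## Robot

A 6-joint arm with a two-finger parallel gripper is mounted at the origin on the work surface; the furniture and walls round the work are solid. World frame = base frame: x ahead of the robot, y to its left, z up, the work surface at z = 0. Lengths are in m, angles in rad, forces in N, time in s.
With the tool pointing down it reaches from about 0.35 to 0.775 m from the base axis. Payload 5.5 kg.
Tool frame: the origin (TCP) lies at the very end of the fingers, on their centre line; the grasp point (between the pads) lies 19 mm behind it; z points along the fingers, y is the line along which they close (so a half turn about z gives the same grasp; the last joint's range is limited). The gripper opens to 85 mm and grips with 20 to 120 N. Pads are 22 mm wide; open, the fingers measure 114 mm over their backs; the gripper's body (76 mm by 85 mm) begins 54 mm behind the grasp point. The pads swing forward as they close: fully open they stand 13 mm farther back than shut.
Start: joints at [1.027, 0.313, 0.046, 1.304, 0, 1.431], TCP at [0.226, 0.529, 0.231] pointing down, gripper open.
Joint ranges: [-2.76, 2.76], [-0.86, 1.69], [-1.03, 1.26], [-2.2, 2.34], [-1.47, 1.5], [-3.14, 3.14]. Speed limits (rad/s): [2.57, 2.57, 3.14, 3.14, 3.14, 3.14].

## Interface

Orientations are given as a unit quaternion [w, x, y, z].
In Python, from workcell import env, cams, ticket, spotter gives the robot as it stands.
- The arm moves only by the tool jog_arm, never from a script. Its argument "increments" is a list that holds one entry, the list of rows, each a list of 7 numbers: the shift along the tool's x, y, z in units of 0.25 m (1.0 is 0.25 m), then the turn, a rotation vector about the tool's x, y, z in units of 180 degrees (1.0 is 180 degrees), then the closure in counts, from 0 (fully open) to 255 (shut). A call has 1 to 20 rows; each row shifts and turns the commanded pose from where the row before left it, along the tool's axes as they then stand; what a row does not reach is not made up. A row lasts 1/10 s, in which the tool goes at most 50 mm and 8.59 degrees, less where a joint would pass 70% of its speed; a pose out of reach is approached as far as the arm can. A call with a number of a shift or a turn outside -1 to 1 is refused whole. A call with a gripper value outside its range is refused whole. The fingers move at their own pace and stop on an object; "force" is the grip in N (left out, the last holds). Time passes only in rows, so rows that do not move let the fingers close. It gives the time, the measured TCP pose, the force, the opening and the grip force at its end, in the units of the state.
- env.get_state(): the state, without advancing time (a new reading comes with each control period).
- cams.read_camera(name): name is "scene" or "side" or "wrist"; returns a dict with "pixels" (420x560x3 uint8, red, green, blue), "fx", "fy", "cx", "cy" (pixels), "xyz" and "attitude" of the camera in the world; the wrist camera has in their place "mount" (4x4, takes a point from camera to tool coordinates, whose origin is the TCP and whose axes are the flange's). Camera axes: x right, y down, z forward; pixel columns grow to the right and rows downward; lengths in m; the calibration is good to about 2 mm. A picture is of the moment at which its call begins: read the wrist's pose just before it. There is no depth.
- ticket.hand_in(): hands the job in; it is judged then, once.
Trained networks look in the newest picture that a camera, given by its name, has taken for a name from the list of things; names that differ only in an ending like _2 or _b are one class to them, and where a whole thing is asked for, a point or a joint stands for the part that bears it (a point fixed in the world has none). Each returns a list of dicts, best first, with "conf" (0 to 1); they miss things now and then, are a little off and sometimes report something else, mostly with a low value. They report only what shows in the picture. A call takes as long as a camera call. They do not tell look-alikes from the thing itself.
- spotter.find_in(target, camera): "uv" ([column, row] in pixels, amid what is visible of it).
- spotter.cut_out(target, camera): "region" (420x560 bool, what is visible of it) and "uv" ([column, row] in pixels, amid what is visible of it).
- spotter.landmark_of(target, camera): "uv" ([column, row] in pixels: a listed point, or the origin of a listed thing).
The state is a dict: "clock": time; "joint_pos": joint angles; "qvel": joint speeds; "tau": joint torques, N m; "tcp_pos": TCP position; "orientation": TCP orientation; "wrist_force": force on the tool from outside, world axes, zero at the start; "ft_torque": the same for the moment, N m; "finger_gap": finger opening in m; "grip_force": force on a finger pad.
Only numpy, scipy, OpenCV 4.12 (cv2) and the standard library are available. Lean on these libraries where they do the work, as an engineer would, in place of code of your own. Each camera call takes 0.05 s, during which the arm holds its last target. There are 200 camera calls.

## Working session

There is one attempt and no reset: what is moved stays moved. The work goes in short steps, Python scripts to look and compute and a tool call to move; the robot and the scene stay as the last step left them, time stands still between calls to the robot, and variables do not carry over. Pictures are saved under pics/ and viewed, at most 14 in all, crops included, and the job is handed in when it is done.

Besides the shell and the picture viewer there is one more tool, called as name([rows], argument=value, ...), one row to a line, values as JSON. jog_arm: Moves the arm, as the interface text tells. Shifts and turns lie within -1 to 1; 1 stands for 0.25 m of shift or 180 degrees of turn. Its arguments: {"type":"object","properties":{"increments":{"type":"array"},"force":{"type":"number"}},"required":["increments"]}

```bash
mkdir -p pics; ls
python3 - <<'E'
from workcell import env,cams,spotter
import cv2
s=env.get_state(); print({k:(v if isinstance(v,float) else [round(float(x),4) for x in (v if hasattr(v,'__len__') else [v])]) for k,v in s.items()})
for n in ("scene","side"):
    c=cams.read_camera(n); print(n,c["fx"],c["fy"],c["cx"],c["cy"],c["xyz"],c["attitude"])
    cv2.imwrite(f"pics/{n}0.png",c["pixels"][:,:,::-1])
    for t in ["cap_largest","cap_large","cap_small","cap_smallest","flask_smallest","flask_small","flask_large","flask_largest","squirt","stamp"]:
        print(t,[(round(d["conf"],2),[round(float(u),1) for u in d["uv"]]) for d in spotter.landmark_of(t,n)][:4])
w=cams.read_camera("wrist");print(w["mount"],w["fx"],w["cx"],w["cy"])
E
```

```text
pics
{'clock': 0.0, 'joint_pos': [1.0274, 0.314, 0.045, 1.3036, 0.0, 1.4312], 'qvel': [-0.0007, -0.0005, -0.0005, 0.0019, -0.001, -0.0018], 'tau': [0.0016, -48.0627, 29.8533, 0.0191, -0.0002, -0.0], 'tcp_pos': [0.2257, 0.5283, 0.2304], 'orientation': [-0.0003, 0.2005, 0.9797, -0.0009], 'wrist_force': [0.4314, -0.6474, -0.3903], 'ft_torque': [0.0085, 0.0364, 0.0141], 'grip_force': 0.0, 'finger_gap': 0.08541140917779091}
scene 473.6480519897409 473.6480519897409 277.96361740697307 201.2191893817821 [0.56110052 0.76329239 0.88615098] [-0.00768235  0.03025674  0.92942653 -0.36768442]
cap_largest [(0.81, [255.3, 313.1])]
cap_large [(0.73, [255.0, 305.0]), (0.73, [260.9, 187.3]), (0.56, [302.7, 333.9]), (0.55, [305.8, 181.3])]
cap_small [(0.67, [250.6, 294.2])]
cap_smallest [(0.89, [250.6, 285.7])]
flask_smallest [(0.73, [304.3, 204.3])]
flask_small [(0.82, [270.4, 159.8]), (0.34, [252.0, 315.0])]
flask_large [(0.7, [316.0, 280.9])]
flask_largest [(0.96, [245.6, 233.3])]
squirt [(0.94, [291.8, 243.1]), (0.6, [275.1, 272.7])]
stamp [(0.58, [276.2, 275.3])]
side 491.31183805971585 491.311838
[... 214 characters left out ...]
97.4, 264.0]), (0.45, [358.9, 282.3])]
cap_small [(0.84, [358.7, 269.1])]
cap_smallest [(0.28, [256.7, 256.0])]
flask_smallest [(0.81, [260.3, 194.4])]
flask_small [(0.69, [179.3, 184.9]), (0.49, [358.2, 270.9]), (0.42, [261.8, 192.1])]
flask_large [(0.85, [350.1, 228.7])]
flask_largest [(0.71, [257.9, 254.6])]
squirt [(0.82, [295.4, 224.6])]
stamp [(0.76, [324.8, 253.8])]
[[-2.09082783e-04 -9.47416613e-01 -3.20002683e-01  8.30036271e-02]
 [ 9.99999460e-01 -5.23751821e-04  8.97269059e-04 -8.79022095e-04]
 [-1.01768960e-03 -3.20002322e-01  9.47416212e-01 -1.42694941e-01]
 [ 0.00000000e+00  0.00000000e+00  0.00000000e+00  1.00000000e+00]] 315.52953143815193 281.58308555509404 212.6825837296507
```

View pics/scene0.png

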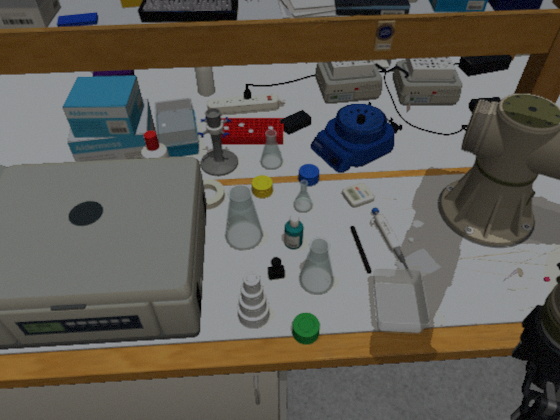

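View pics/side0.png

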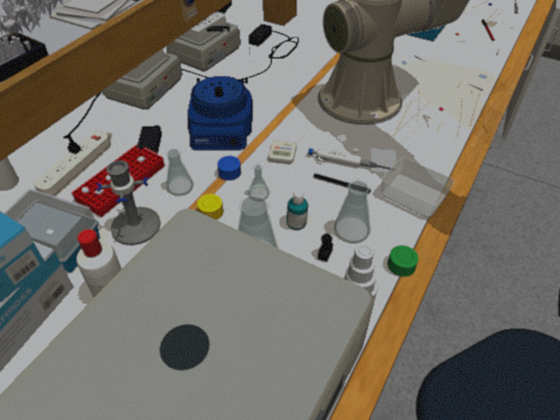

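```bash
cat > h.py <<'E'
import numpy as np
from scipy.spatial.transform import Rotation as R
def rot(q): return R.from_quat([q[1],q[2],q[3],q[0]]).as_matrix()
def ray(c,uv,pose=None):
    d=np.array([(uv[0]-c["cx"])/c["fx"],(uv[1]-c["cy"])/c["fy"],1.])
    if "mount" in c:
        p,q=pose; M=rot(q); o=p+M@c["mount"][:3,3]; return o, M@c["mount"][:3,:3]@d
    return np.array(c["xyz"]), rot(c["attitude"])@d
def at_z(c,uv,z,pose=None):
    o,d=ray(c,uv,pose); return o+d*(z-o[2])/d[2]
def proj(c,P,pose=None):
    if "mount" in c:
        p,q=pose; M=rot(q); o=p+M@c["mount"][:3,3]; A=M@c["mount"][:3,:3]
    else: o=np.array(c["xyz"]);A=rot(c["attitude"])
    x=A.T@(np.array(P)-o); return np.array([c["fx"]*x[0]/x[2]+c["cx"],c["fy"]*x[1]/x[2]+c["cy"]])
def tri(rays):
    A=0;b=0
    for o,d in rays:
        d=d/np.linalg.norm(d);P=np.eye(3)-np.outer(d,d);A=A+P;b=b+P@o
    return np.linalg.solve(A,b)
E
python3 - <<'E'
from h import *
from workcell import cams
a=cams.read_camera("scene");b=cams.read_camera("side")
print(rot(a["attitude"]).round(2),rot(b["attitude"]).round(2))
print("z0 check")
S=dict(capL=(255.3,313.1,0),cl=(255,305,.032),cs=(250.6,294.2,.064),css=(250.6,285.7,.096),cl2=(260.9,187.3,0),cl3=(302.7,333.9,0),cl4=(305.8,181.3,0),fss=(304.3,204.3,0),fs=(270.4,159.8,0),fl=(316,280.9,0),fll=(245.6,233.3,0),sq=(291.8,243.1,0),st=(276.2,275.3,0))
T=dict(cl=(358.9,282.3,.032),cs=(358.7,269.1,.064),a=(208.5,212,0),b=(229,176.7,0),c=(397.4,264,0),fss=(260.3,194.4,0),fs=(179.3,184.9,0),fl=(350.1,228.7,0),fll=(257.9,254.6,0),sq=(295.4,224.6,0),st=(324.8,253.8,0))
for n,c,D in (("scene",a,S),("side",b,T)):
    for k,v in D.items(): print(n,k,at_z(c,v[:2],v[2])[:2].round(4))
E
```

```text
[[-1.    0.05 -0.04]
 [ 0.06  0.73 -0.68]
 [-0.01 -0.68 -0.73]] [[-0.51  0.63 -0.59]
 [ 0.86  0.36 -0.36]
 [-0.01 -0.69 -0.72]]
z0 check
scene capL [0.5842 0.2518]
scene cl [0.5834 0.2516]
scene cs [0.5907 0.2455]
scene css [0.5891 0.2463]
scene cl2 [ 0.5585 -0.1197]
scene cl3 [0.4895 0.3056]
scene cl4 [ 0.4381 -0.1339]
scene fss [ 0.4505 -0.051 ]
scene fs [ 0.528  -0.2262]
scene fl [0.4477 0.1808]
scene fll [0.6012 0.0341]
scene sq [0.4925 0.0716]
scene st [0.5347 0.16  ]
side cl [0.5831 0.2505]
side cs [0.579  0.2442]
side a [ 0.5571 -0.1134]
side b [ 0.4412 -0.1373]
side c [0.4828 0.2933]
side fss [ 0.4541 -0.0432]
side fs [ 0.5218 -0.2218]
side fl [0.4456 0.1744]
side fll [0.6021 0.0418]
side sq [0.4936 0.0689]
side st [0.5323 0.1578]
```

The scene view shows the cap stack at (253,300), flasks at (270,150), (304,195), (242,220), (317,265), the squirt bottle at (293,233) and the stamp at (276,268). The blue, yellow and green look-alikes are at (309,175), (262,187) and (306,328). In the side view the steriliser box hides the stack's foot. Next I'll locate the obstacles and refine the positions.

Run:
```python
from h import *
from workcell import cams,spotter
import cv2
a=cams.read_camera("scene");b=cams.read_camera("side")
for n,u,v in (("beam sticker",(385,37),(188,5)),("box corner near",(192,322),(372,292)),("box corner far",(204,163),(190,212)),("box disc",(86,213),(185,347)),):
    print(n,tri([ray(a,u),ray(b,v)]).round(3))
for n,v in (("box bottom near",(200,330)),("box mid right",(205,250))): print(n,at_z(a,v,0).round(3))
for t in ["flask_smallest","flask_small","flask_large","flask_largest"]:
    for n in ("scene","side"):
        r=spotter.cut_out(t,n)
        if r:
            m=r[0]["region"]; ys,xs=np.nonzero(m); y0=ys.min(); print(t,n,round(r[0]["conf"],2),"top",y0,xs[ys<y0+4].mean().round(1),"bot",ys.max(),"w",xs.min(),xs.max())
```

```text
beam sticker [ 0.211 -0.39   0.266]
box corner near [0.682 0.317 0.141]
box corner far [ 0.685 -0.041  0.163]
box disc [0.904 0.122 0.195]
box bottom near [0.698 0.283 0.   ]
box mid right [0.697 0.078 0.   ]
flask_smallest scene 0.72 top 181 303.3 bot 212 w 293 311
flask_smallest side 0.68 top 164 257.3 bot 198 w 248 268
flask_small scene 0.88 top 130 270.0 bot 169 w 260 282
flask_small side 0.84 top 147 173.7 bot 195 w 166 192
flask_large scene 0.69 top 237 318.5 bot 294 w 298 334
flask_large side 0.82 top 181 357.7 bot 241 w 333 370
flask_largest scene 0.58 top 185 239.5 bot 249 w 224 262
flask_largest side 0.85 top 195 253.8 bot 245 w 238 275
```

jog_arm([
  [[0, 0, -0.1, 0, 0, -0.0428, 0], [0, 0, -0.1, 0, 0, -0.0428, 0], [0, 0, 0, 0, 0, -0.0428, 0], [-0.18, -0.08, 0, 0, 0, 0, 0], [-0.18, -0.08, 0, 0, 0, 0, 0], [-0.18, -0.08, 0, 0, 0, 0, 0], [-0.18, -0.08, 0, 0, 0, 0, 0], [-0.15, -0.15, 0, 0, 0, 0, 0], [-0.15, -0.15, 0, 0, 0, 0, 0], [-0.15, -0.15, 0, 0, 0, 0, 0], [-0.13, -0.15, 0, 0, 0, 0, 0], [-0.13, -0.15, 0, 0, 0, 0, 0], [0, 0, 0, 0, 0, 0, 0], [0, 0, 0, 0, 0, 0, 0]],
], force=30)

```text
clock: 3.15
tcp_pos: [0.5776, 0.2663, 0.2808]
orientation: [-0.0, 0.002, 1.0, 0.0]
wrist_force: [-0.0, -0.6, -0.1]
finger_gap: 0.0852
grip_force: 0.0
```

Run:
```python
from h import *
from workcell import cams,spotter,env
import cv2
s=env.get_state();pose=(np.array(s["tcp_pos"]),s["orientation"])
c=cams.read_camera("wrist"); im=c["pixels"][:,:,::-1].copy();cv2.imwrite("pics/w1.png",im)
for t,z in (("cap_largest",0),("cap_large",.032),("cap_small",.064),("cap_smallest",.096),("stamp",0)):
    for d in spotter.landmark_of(t,"wrist")[:3]: print(t,round(d["conf"],2),np.round(d["uv"],1),at_z(c,d["uv"],z,pose).round(4))
    for d in spotter.cut_out(t,"wrist")[:1]: 
        ys,xs=np.nonzero(d["region"]);print("  cut",xs.min(),xs.max(),ys.min(),ys.max())
```

```text
cap_large 0.83 [267.3 186.9] [0.5917 0.2479 0.032 ]
cap_large 0.78 [309.1  97.8] [0.4852 0.2985 0.032 ]
  cut 286 331 72 118
cap_small 0.65 [268.4 186.7] [0.5836 0.2506 0.064 ]
  cut 247 285 170 207
cap_smallest 0.86 [261.3 193.9] [0.5835 0.2442 0.096 ]
  cut 247 279 181 219
stamp 0.65 [196.6 138.5] [0.5341 0.1548 0.    ]
  cut 176 208 124 155
```

View pics/w1.png

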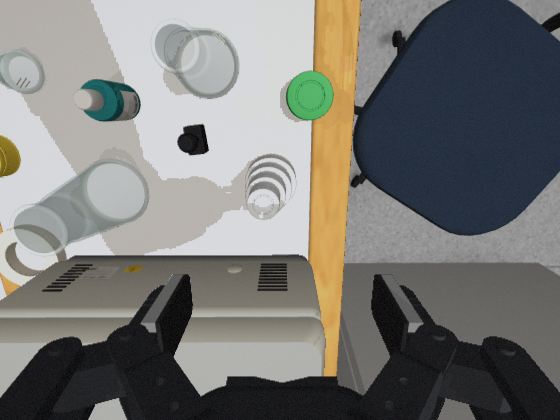

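Run:
```python
from h import *
from workcell import cams,env
import cv2
im=cv2.imread("pics/w1.png")
s=env.get_state();pose=(np.array(s["tcp_pos"]),s["orientation"])
c=cams.read_camera("wrist")
cr=cv2.resize(im[140:230,220:320],None,fx=6,fy=6,interpolation=cv2.INTER_CUBIC)
# predicted rims for a coaxial stack
X,Y=.583,.247
for r,z,col in ((.017,.128,(0,0,255)),(.0225,.096,(0,255,0)),(.028,.064,(255,0,0)),(.0335,.032,(0,200,255))):
    P=np.array([proj(c,(X+r*np.cos(t),Y+r*np.sin(t),z),pose) for t in np.linspace(0,6.28,60)])
    cv2.polylines(cr,[((P-[220,140])*6).astype(int)],True,col,1)
cv2.imwrite("pics/w1c.png",cr)
```

```text
(no output)
```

View pics/w1c.png

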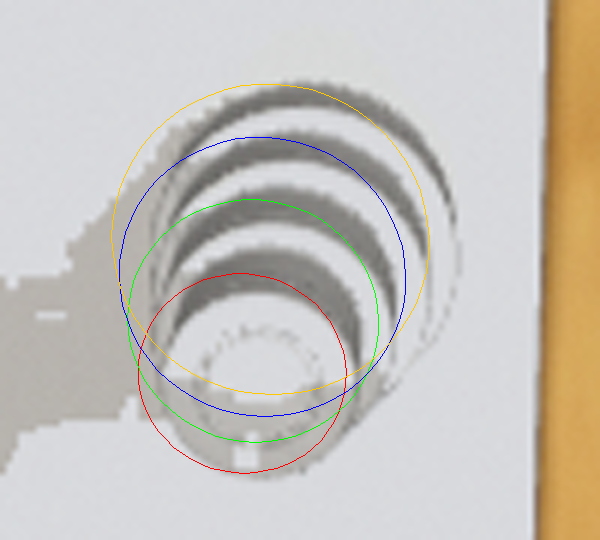

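The crop shows the top cap's centre near image pixel (264,204), which puts it at about (0.584, 0.250). The lower caps sit within a few mm of it. Grasping the smallest cap now.

jog_arm([
  [[-0.026, -0.065, 0.1, 0, 0, 0, 0], [0, 0, 0.14, 0, 0, 0, 0], [0, 0, 0.14, 0, 0, 0, 0], [0, 0, 0.14, 0, 0, 0, 0], [0, 0, 0.1, 0, 0, 0, 0], [0, 0, 0.065, 0, 0, 0, 0], [0, 0, 0.03, 0, 0, 0, 0], [0, 0, 0, 0, 0, 0, 0], [0, 0, 0, 0, 0, 0, 0], [0, 0, 0, 0, 0, 0, 255], [0, 0, 0, 0, 0, 0, 255], [0, 0, 0, 0, 0, 0, 255], [0, 0, 0, 0, 0, 0, 255], [0, 0, 0, 0, 0, 0, 255], [0, 0, 0, 0, 0, 0, 255], [0, 0, 0, 0, 0, 0, 255], [0, 0, 0, 0, 0, 0, 255]],
], force=30)

```text
clock: 5.45
tcp_pos: [0.5837, 0.2513, 0.103]
orientation: [0.0, 0.0, 1.0, 0.0]
wrist_force: [-0.1, -1.5, 5.0]
finger_gap: 0.0324
grip_force: 29.7
```

jog_arm([
  [[0, 0, -0.05, 0, 0, 0, 255], [0, 0, -0.1, 0, 0, 0, 255], [0, 0, -0.14, 0, 0, 0, 255], [0, 0, -0.14, 0, 0, 0, 255], [0, 0, -0.14, 0, 0, 0, 255], [0, 0, -0.14, 0, 0, 0, 255], [0.04, -0.13, 0, 0, 0, 0, 255], [0.04, -0.13, 0, 0, 0, 0, 255], [0.04, -0.13, 0, 0, 0, 0, 255], [0.04, -0.13, 0, 0, 0, 0, 255], [0.04, -0.13, 0, 0, 0, 0, 255], [0.04, -0.13, 0, 0, 0, 0, 255], [0.04, -0.13, 0, 0, 0, 0, 255], [0.04, -0.13, 0, 0, 0, 0, 255], [0.05, -0.13, 0, 0, 0, 0, 255], [0, 0, 0, 0, 0, 0, 255], [0, 0, 0, 0, 0, 0, 255]],
])

```text
clock: 7.15
tcp_pos: [0.4906, -0.0415, 0.2805]
orientation: [0.0, 0.001, 1.0, 0.0]
wrist_force: [-0.0, 0.2, 0.2]
finger_gap: 0.032
grip_force: 29.9
```

```bash
cat > look.py <<'E'
import sys
from h import *
from workcell import cams,spotter,env
import cv2
name=sys.argv[1]
s=env.get_state();pose=(np.array(s["tcp_pos"]),s["orientation"])
print("tcp",pose[0].round(4),"gap",round(s["finger_gap"],4),"F",np.round(s["wrist_force"],1))
c=cams.read_camera("wrist"); cv2.imwrite(f"pics/{name}.png",c["pixels"][:,:,::-1])
H=dict(flask_smallest=.085,flask_small=.105,flask_large=.128,flask_largest=.150)
for t,h in H.items():
    for d in spotter.landmark_of(t,"wrist")[:1]: print(t,round(d["conf"],2),"origin uv",np.round(d["uv"],1),at_z(c,d["uv"],0,pose)[:2].round(4))
    for d in spotter.cut_out(t,"wrist")[:1]:
        n,v=cv2.connectedComponents(d["region"].astype(np.uint8)),None
        ys,xs=np.nonzero(d["region"]);print("  cut",xs.min(),xs.max(),ys.min(),ys.max())
E
python3 look.py w2
```

```text
tcp [ 0.4906 -0.0415  0.2805] gap 0.032 F [-0.   0.2  0.2]
flask_smallest 0.84 origin uv [275.4 143.6] [ 0.4544 -0.0495]
  cut 256 294 123 162
flask_small 0.7 origin uv [153.9 196.3] [ 0.526 -0.219]
  cut 103 174 174 233
flask_large 0.75 origin uv [447.4 137.7] [0.4474 0.1762]
  cut 496 548 240 283
flask_largest 0.6 origin uv [335.8 246.7] [0.6036 0.038 ]
  cut 305 384 220 317
```

View pics/w2.png

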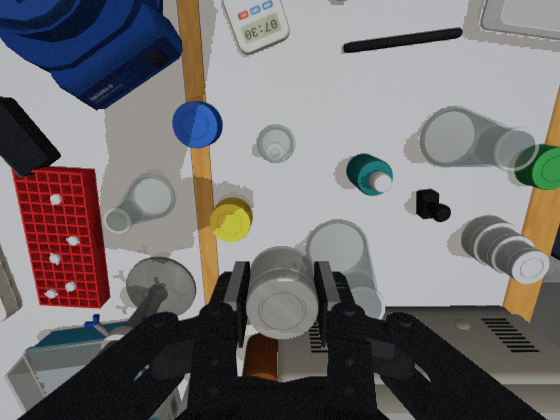

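The picture shows the smallest cap held between the fingers (top disc near (282,308)), with all flasks standing. flask_smallest is at (275,145), flask_small at (153,198) with its mouth at (118,219), flask_largest has its mouth near (362,305), and flask_large is at (447,137) with its mouth at (515,149). Overlaying the predicted circles will refine these.

```bash
cat > ov.py <<'E'
from h import *
from workcell import cams,env
import cv2,sys
def overlay(pic,out,items,size,sc):
    s=env.get_state();pose=(np.array(s["tcp_pos"]),s["orientation"]);c=cams.read_camera("wrist")
    im=cv2.imread(pic);tiles=[]
    for (cx,cy),circles in items:
        w,h=size;x0=int(min(max(cx-w//2,0),560-w));y0=int(min(max(cy-h//2,0),420-h))
        t=cv2.resize(im[y0:y0+h,x0:x0+w],None,fx=sc,fy=sc,interpolation=cv2.INTER_CUBIC)
        for (X,Y,z,r,col) in circles:
            P=np.array([proj(c,(X+r*np.cos(a),Y+r*np.sin(a),z),pose) for a in np.linspace(0,6.283,80)])
            cv2.polylines(t,[((P+.5-[x0,y0])*sc).astype(int)],True,col,1)
        tiles.append(t)
    cv2.imwrite(out,np.vstack([np.hstack(tiles[i:i+2]) for i in range(0,len(tiles),2)]) if len(tiles)>1 else tiles[0])
E
python3 - <<'E'
from ov import *
R_=(0,0,255);B=(255,0,0)
f=lambda X,Y,h,rm,rb:[(X,Y,0,rb,B),(X,Y,h,rm,R_)]
overlay("pics/w2.png","pics/w2o.png",[((275,144),f(.453,-.049,.085,.010,.025)),((140,205),f(.526,-.220,.105,.0155,.032)),((480,140),f(.447,.177,.128,.021,.039)),((345,270),f(.6025,.037,.150,.0265,.046))],(133,100),3)
s=env.get_state();pose=(np.array(s["tcp_pos"]),s["orientation"]);c=cams.read_camera("wrist")
print(at_z(c,(282.5,309.5),.3055,pose))
E
```

```text
[ 0.49190583 -0.04079218  0.3055    ]
```

View pics/w2o.png

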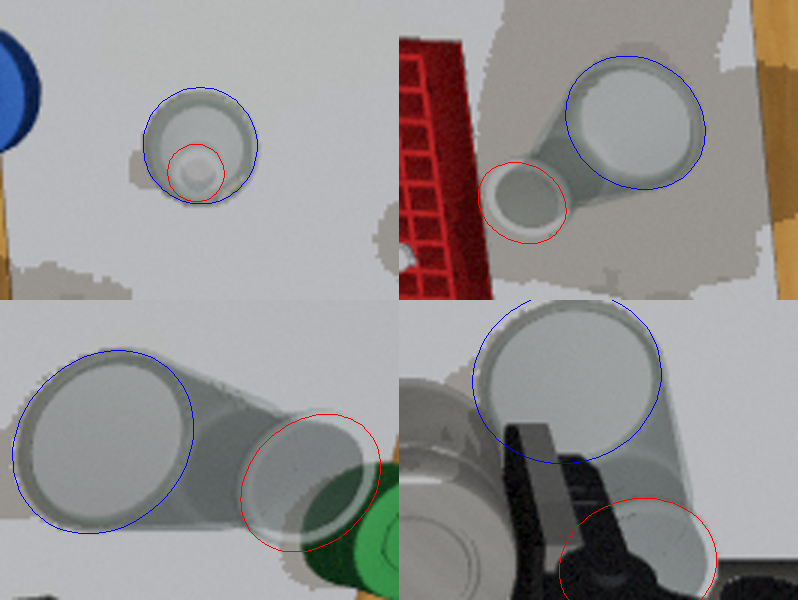

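The predicted circles match the image to about 1 mm. Lowering the smallest cap onto its flask.

jog_arm([
  [[0.076, -0.015, 0, 0, 0, 0, 255], [0.076, -0.015, 0, 0, 0, 0, 255], [0, 0, 0.14, 0, 0, 0, 255], [0, 0, 0.14, 0, 0, 0, 255], [0, 0, 0.14, 0, 0, 0, 255], [0, 0, 0.14, 0, 0, 0, 255], [0, 0, 0.08, 0, 0, 0, 255], [0, 0, 0.04, 0, 0, 0, 255], [0, 0, 0.04, 0, 0, 0, 255], [0, 0, 0.04, 0, 0, 0, 255], [0, 0, 0.03, 0, 0, 0, 255], [0, 0, 0.03, 0, 0, 0, 255], [0, 0, 0.03, 0, 0, 0, 255], [0, 0, 0, 0, 0, 0, 255], [0, 0, 0, 0, 0, 0, 255]],
])

```text
clock: 9.2
tcp_pos: [0.4528, -0.0486, 0.0675]
orientation: [-0.0, 0.0, 1.0, 0.0]
wrist_force: [-0.0, -0.6, -0.4]
finger_gap: 0.0321
grip_force: 29.9
```

jog_arm([
  [[0, 0, 0.012, 0, 0, 0, 255], [0, 0, 0.004, 0, 0, 0, 255], [0, 0, 0.004, 0, 0, 0, 255], [0, 0, 0, 0, 0, 0, 255], [0, 0, 0, 0, 0, 0, 255]],
])

```text
clock: 9.7
tcp_pos: [0.4528, -0.0486, 0.0626]
orientation: [0.0, 0.0, 1.0, 0.0]
wrist_force: [0.6, 0.2, -0.9]
finger_gap: 0.0319
grip_force: 29.9
```

jog_arm([
  [[0, 0, 0.004, 0, 0, 0, 255], [0, 0, 0, 0, 0, 0, 255], [0, 0, 0, 0, 0, 0, 255]],
])

```text
clock: 10.0
tcp_pos: [0.4533, -0.0487, 0.0624]
orientation: [0.001, 0.0, 1.0, -0.0]
wrist_force: [-1.0, 0.8, 6.0]
finger_gap: 0.0322
grip_force: 30.2
```

jog_arm([
  [[0, 0, 0, 0, 0, 0, 150], [0, 0, 0, 0, 0, 0, 100], [0, 0, 0, 0, 0, 0, 50], [0, 0, 0, 0, 0, 0, 50], [0, 0, -0.03, 0, 0, 0, 50], [0, 0, -0.1, 0, 0, 0, 50], [0, 0, -0.14, 0, 0, 0, 0], [0, 0, -0.15, 0, 0, 0, 0], [0, 0, -0.15, 0, 0, 0, 0], [0, 0, -0.15, 0, 0, 0, 0], [0, 0, -0.15, 0, 0, 0, 0], [-0.06, 0.13, 0, 0, 0, 0, 0], [-0.06, 0.13, 0, 0, 0, 0, 0], [-0.06, 0.13, 0, 0, 0, 0, 0], [-0.06, 0.13, 0, 0, 0, 0, 0], [-0.06, 0.13, 0, 0, 0, 0, 0], [-0.06, 0.13, 0, 0, 0, 0, 0], [-0.06, 0.13, 0, 0, 0, 0, 0], [-0.06, 0.14, 0, 0, 0, 0, 0], [-0.05, 0.15, 0, 0, 0, 0, 0]],
])

```text
clock: 12.0
tcp_pos: [0.5859, 0.2525, 0.2794]
orientation: [0.0, 0.0, 1.0, -0.0]
wrist_force: [0.5, 0.0, 0.8]
finger_gap: 0.0853
grip_force: 0.0
```

```bash
python3 look.py w3
python3 - <<'E'
from ov import *
X,Y=.586,.252
overlay("pics/w3.png","pics/w3o.png",[((275,190),[(X,Y,.096,.0225,(0,0,255)),(X,Y,.064,.028,(255,0,0)),(X,Y,.032,.0335,(0,200,255))])],(130,100),6)
E
```

```text
tcp [0.5859 0.2525 0.2794] gap 0.0853 F [0.5 0.  0.8]
flask_smallest 0.69 origin uv [207.2 132.4] [0.5352 0.1557]
  cut 4 52 40 85
flask_small 0.47 origin uv [280.8 176.9] [0.5941 0.2513]
  cut 255 307 147 186
flask_large 0.89 origin uv [222.4  57.5] [0.4471 0.1808]
  cut 165 250 6 90
flask_largest 0.69 origin uv [125.4 184.6] [0.6046 0.0383]
  cut 21 157 152 247
```

View pics/w3o.png

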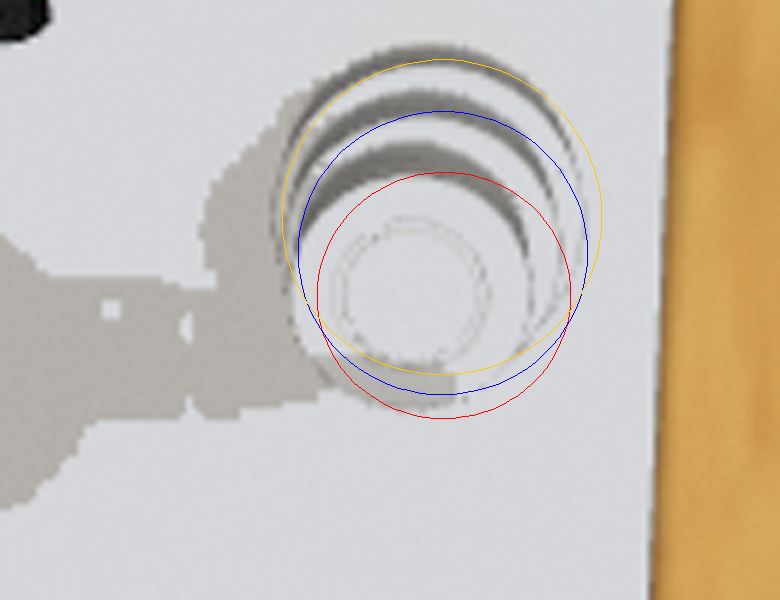

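The crop shows cap_small's top ring centred 5 px left of the prediction, which puts it at about (0.585, 0.247). Grasping it there.

jog_arm([
  [[0.004, -0.022, 0.1, 0, 0, 0, 0], [0, 0, 0.14, 0, 0, 0, 0], [0, 0, 0.14, 0, 0, 0, 0], [0, 0, 0.14, 0, 0, 0, 0], [0, 0, 0.14, 0, 0, 0, 0], [0, 0, 0.1, 0, 0, 0, 0], [0, 0, 0.045, 0, 0, 0, 0], [0, 0, 0.02, 0, 0, 0, 0], [0, 0, 0, 0, 0, 0, 0], [0, 0, 0, 0, 0, 0, 90], [0, 0, 0, 0, 0, 0, 255], [0, 0, 0, 0, 0, 0, 255], [0, 0, 0, 0, 0, 0, 255], [0, 0, 0, 0, 0, 0, 255], [0, 0, 0, 0, 0, 0, 255], [0, 0, 0, 0, 0, 0, 255]],
])

```text
clock: 14.1
tcp_pos: [0.5853, 0.2461, 0.0743]
orientation: [0.001, 0.0, 1.0, 0.0]
wrist_force: [-0.7, 0.0, 6.5]
finger_gap: 0.0434
grip_force: 30.4
```

jog_arm([
  [[0, 0, -0.05, 0, 0, 0, 255], [0, 0, -0.13, 0, 0, 0, 255], [0, 0, -0.16, 0, 0, 0, 255], [0, 0, -0.16, 0, 0, 0, 255], [0, 0, -0.16, 0, 0, 0, 255], [0, 0, -0.16, 0, 0, 0, 255], [0.02, -0.14, 0, 0, 0, 0, 255], [0.02, -0.14, 0, 0, 0, 0, 255], [0.02, -0.14, 0, 0, 0, 0, 255], [0.02, -0.14, 0, 0, 0, 0, 255], [0.02, -0.14, 0, 0, 0, 0, 255], [0.02, -0.14, 0, 0, 0, 0, 255], [0.02, -0.14, 0, 0, 0, 0, 255], [0.02, -0.14, 0, 0, 0, 0, 255], [0.02, -0.14, 0, 0, 0, 0, 255], [0.02, -0.14, 0, 0, 0, 0, 255], [0.02, -0.14, 0, 0, 0, 0, 255], [0.02, -0.14, 0, 0, 0, 0, 255], [0.005, -0.14, 0, 0, 0, 0, 255], [0, -0.04, 0, 0, 0, 0, 255]],
])

```text
clock: 16.1
tcp_pos: [0.5224, -0.2223, 0.2781]
orientation: [0.0, 0.002, 1.0, -0.0]
wrist_force: [0.4, 0.6, -0.5]
finger_gap: 0.0437
grip_force: 30.7
```

```bash
python3 look.py w4
python3 - <<'E'
from ov import *
s=env.get_state();X,Y,Z=s["tcp_pos"]
R_=(0,0,255);B=(255,0,0)
overlay("pics/w4.png","pics/w4o.png",[((282,250),[(X,Y,Z+.0217,.0225,R_),(X,Y,Z-.0103,.0225,(0,255,0)),(.525,-.2195,0,.032,B),(.525,-.2195,.105,.0155,(0,200,255))])],(160,200),3)
E
```

```text
tcp [ 0.5224 -0.2223  0.2781] gap 0.0437 F [ 0.4  0.6 -0.5]
flask_smallest 0.84 origin uv [418.  119.4] [ 0.4562 -0.0478]
  cut 400 435 97 137
flask_small 0.88 origin uv [283.  174.5] [ 0.527  -0.2208]
  cut 260 307 150 206
flask_largest 0.62 origin uv [464.6 227.2] [0.6045 0.0387]
  cut 434 559 198 304
```

View pics/w4o.png

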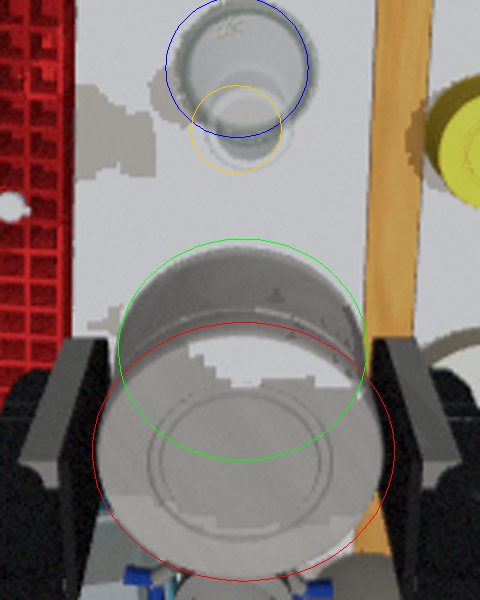

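The held cap sits about 1.5 mm toward +x of the TCP. The arm was still settling when that picture was taken, so I'm re-measuring the flask now that it is still.

```bash
python3 look.py w5
python3 - <<'E'
from ov import *
s=env.get_state();X,Y,Z=s["tcp_pos"];print(s["tcp_pos"],s["orientation"])
R_=(0,0,255);B=(255,0,0)
overlay("pics/w5.png","pics/w5o.png",[((282,180),[(.525,-.2195,0,.032,B),(.525,-.2195,.105,.0155,(0,200,255))])],(100,100),5)
E
```

```text
tcp [ 0.5231 -0.2181  0.278 ] gap 0.0433 F [ 0.5  1.4 -0.6]
flask_smallest 0.92 origin uv [414.8 116.7] [ 0.4527 -0.0483]
  cut 397 431 97 137
flask_small 0.67 origin uv [283.6 175.1] [ 0.5285 -0.2155]
  cut 257 304 149 205
flask_large 0.66 origin uv [412.5 116. ] [ 0.4519 -0.0513]
flask_largest 0.62 origin uv [462.3 228.1] [0.6054 0.0406]
  cut 430 559 198 305
[ 0.52292771 -0.21917857  0.27773772] [-7.06097717e-06  2.48225004e-04  9.99999967e-01  7.00232722e-05]
```

View pics/w5o.png

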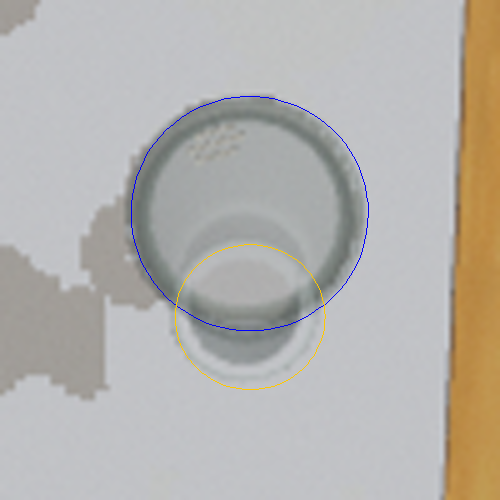

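Settled overlay: flask_small's mouth is within 1 mm of the prediction, at about (0.524, -0.220). Lowering the cap.

jog_arm([
  [[0.002, -0.003, 0.06, 0, 0, 0, 255], [0, 0, 0.14, 0, 0, 0, 255], [0, 0, 0.14, 0, 0, 0, 255], [0, 0, 0.14, 0, 0, 0, 255], [0, 0, 0.08, 0, 0, 0, 255], [0, 0, 0.04, 0, 0, 0, 255], [0, 0, 0.04, 0, 0, 0, 255], [0, 0, 0.04, 0, 0, 0, 255], [0, 0, 0.03, 0, 0, 0, 255], [0, 0, 0.03, 0, 0, 0, 255], [0, 0, 0.015, 0, 0, 0, 255], [0, 0, 0.004, 0, 0, 0, 255], [0, 0, 0.004, 0, 0, 0, 255], [0, 0, 0, 0, 0, 0, 255], [0, 0, 0, 0, 0, 0, 255]],
])

```text
clock: 18.6
tcp_pos: [0.5227, -0.22, 0.0874]
orientation: [0.0, 0.0, 1.0, -0.0]
wrist_force: [0.3, -0.5, -0.8]
finger_gap: 0.0437
grip_force: 30.7
```

jog_arm([
  [[0, 0, 0.004, 0, 0, 0, 255], [0, 0, 0, 0, 0, 0, 255], [0, 0, 0.004, 0, 0, 0, 255], [0, 0, 0, 0, 0, 0, 255], [0, 0, 0, 0, 0, 0, 255]],
])

```text
clock: 19.1
tcp_pos: [0.5227, -0.22, 0.0858]
orientation: [0.0, 0.0, 1.0, -0.0]
wrist_force: [-1.9, 1.1, 5.6]
finger_gap: 0.0435
grip_force: 31.2
```

jog_arm([
  [[0, 0, 0, 0, 0, 0, 100], [0, 0, 0, 0, 0, 0, 50], [0, 0, 0, 0, 0, 0, 40], [0, 0, 0, 0, 0, 0, 40], [0, 0, -0.03, 0, 0, 0, 40], [0, 0, -0.1, 0, 0, 0, 30], [0, 0, -0.15, 0, 0, 0, 0], [0, 0, -0.15, 0, 0, 0, 0], [0, 0, -0.15, 0, 0, 0, 0], [0, 0, -0.15, 0, 0, 0, 0]],
])

```text
clock: 20.1
tcp_pos: [0.5223, -0.2198, 0.2697]
orientation: [0.0, 0.0, 1.0, -0.0]
wrist_force: [0.9, -0.5, -0.1]
finger_gap: 0.0853
grip_force: 0.0
```

jog_arm([
  [[-0.02, 0.14, -0.04, 0, 0, 0, 0], [-0.02, 0.14, 0, 0, 0, 0, 0], [-0.02, 0.14, 0, 0, 0, 0, 0], [-0.02, 0.14, 0, 0, 0, 0, 0], [-0.02, 0.14, 0, 0, 0, 0, 0], [-0.02, 0.14, 0, 0, 0, 0, 0], [-0.02, 0.14, 0, 0, 0, 0, 0], [-0.02, 0.14, 0, 0, 0, 0, 0], [-0.02, 0.14, 0, 0, 0, 0, 0], [-0.02, 0.14, 0, 0, 0, 0, 0], [-0.02, 0.14, 0, 0, 0, 0, 0], [-0.02, 0.14, 0, 0, 0, 0, 0], [-0.01, 0.14, 0, 0, 0, 0, 0], [0, 0.056, 0, 0, 0, 0, 0], [0, 0, 0, 0, 0, 0, 0], [0, 0, 0, 0, 0, 0, 0], [0, 0, 0, 0, 0, 0, 0], [0, 0, 0, 0, 0, 0, 0]],
])

```text
clock: 21.9
tcp_pos: [0.5853, 0.2476, 0.2779]
orientation: [0.0, 0.001, 1.0, -0.0]
wrist_force: [-0.4, 1.4, -0.1]
finger_gap: 0.0853
grip_force: 0.0
```

```bash
python3 look.py w6
python3 - <<'E'
from ov import *
s=env.get_state();print(s["tcp_pos"],s["orientation"])
X,Y=.585,.248
overlay("pics/w6.png","pics/w6o.png",[((275,185),[(X,Y,.064,.028,(255,0,0)),(X,Y,.032,.0335,(0,200,255))])],(130,100),6)
E
```

```text
tcp [0.5853 0.2476 0.2779] gap 0.0853 F [-0.4  1.4 -0.1]
flask_smallest 0.82 origin uv [38. 66.] [ 0.4553 -0.0482]
  cut 9 56 41 85
flask_large 0.92 origin uv [220.3  57.3] [0.4463 0.1739]
  cut 171 254 6 92
flask_largest 0.73 origin uv [127.2 181.9] [0.5995 0.0372]
  cut 25 160 152 250
[0.58515418 0.24898352 0.2775438 ] [-7.76576916e-06  2.43231066e-04  9.99999970e-01  1.93931425e-05]
```

View pics/w6o.png

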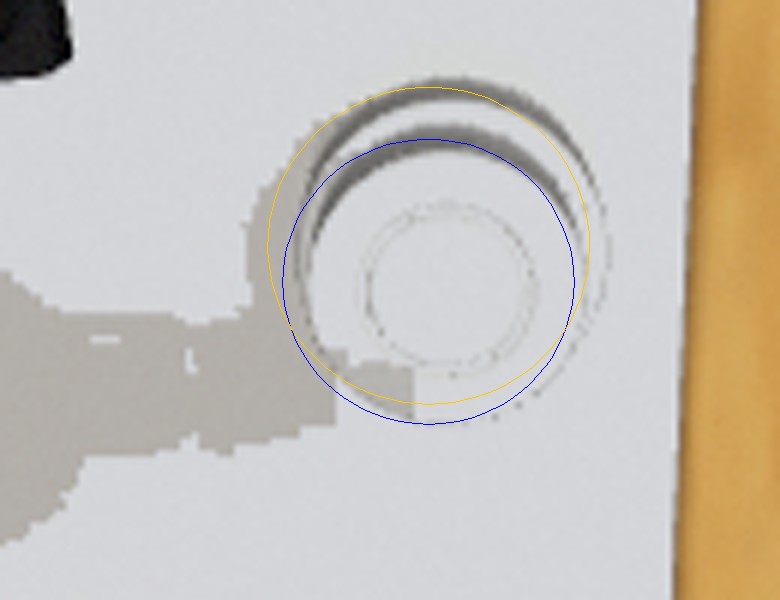

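cap_large's ring is at crop (448,288), about 3 px right of the prediction, so it sits at about (0.586, 0.2515). Grasping it.

jog_arm([
  [[-0.004, 0.012, 0.14, 0, 0, 0, 0], [0, 0, 0.15, 0, 0, 0, 0], [0, 0, 0.15, 0, 0, 0, 0], [0, 0, 0.15, 0, 0, 0, 0], [0, 0, 0.15, 0, 0, 0, 0], [0, 0, 0.11, 0, 0, 0, 0], [0, 0, 0.06, 0, 0, 0, 0], [0, 0, 0.03, 0, 0, 0, 0], [0, 0, 0, 0, 0, 0, 0], [0, 0, 0, 0, 0, 0, 60], [0, 0, 0, 0, 0, 0, 255], [0, 0, 0, 0, 0, 0, 255], [0, 0, 0, 0, 0, 0, 255], [0, 0, 0, 0, 0, 0, 255], [0, 0, 0, 0, 0, 0, 255], [0, 0, 0, 0, 0, 0, 255]],
])

```text
clock: 24.0
tcp_pos: [0.5874, 0.2524, 0.0445]
orientation: [0.002, 0.0, 1.0, 0.0]
wrist_force: [0.8, -0.2, 6.7]
finger_gap: 0.0549
grip_force: 32.0
```

jog_arm([
  [[0, 0, -0.05, 0, 0, 0, 255], [0, 0, -0.14, 0, 0, 0, 255], [0, 0, -0.15, 0, 0, 0, 255], [0, 0, -0.15, 0, 0, 0, 255], [0, 0, -0.15, 0, 0, 0, 255], [0, 0, -0.15, 0, 0, 0, 255], [0, 0, -0.15, 0, 0, 0, 255], [0.113, -0.06, 0, 0, 0, 0, 255], [0.113, -0.06, 0, 0, 0, 0, 255], [0.113, -0.06, 0, 0, 0, 0, 255], [0.113, -0.06, 0, 0, 0, 0, 255], [0.113, -0.06, 0, 0, 0, 0, 255], [0, 0, 0, 0, 0, 0, 255], [0, 0, 0, 0, 0, 0, 255], [0, 0, 0, 0, 0, 0, 255], [0, 0, 0, 0, 0, 0, 255], [0, 0, 0, 0, 0, 0, 255]],
])

```text
clock: 25.7
tcp_pos: [0.4455, 0.1774, 0.2773]
orientation: [-0.0, 0.0, 1.0, 0.0]
wrist_force: [-0.6, -0.3, -0.2]
finger_gap: 0.0556
grip_force: 32.1
```

```bash
python3 look.py w7
python3 - <<'E'
from ov import *
s=env.get_state();X,Y,Z=s["tcp_pos"];print(s["tcp_pos"],s["orientation"])
R_=(0,0,255);B=(255,0,0)
overlay("pics/w7.png","pics/w7o.png",[((282,230),[(X,Y,Z+.020,.028,R_),(X,Y,Z-.012,.028,(0,255,0)),(.4465,.177,0,.039,B),(.4465,.177,.128,.021,(0,200,255))])],(160,200),3)
E
```

```text
tcp [0.4455 0.1774 0.2773] gap 0.0556 F [-0.6 -0.3 -0.2]
flask_smallest 0.7 origin uv [114.1 176.5] [ 0.4524 -0.0492]
  cut 91 131 160 196
flask_small 0.69 origin uv [  6.6 228.8] [ 0.5282 -0.2155]
  cut 0 24 206 249
flask_large 0.82 origin uv [283.4 170.1] [0.4438 0.1797]
  cut 253 310 143 218
flask_largest 0.65 origin uv [189.1 274.8] [0.6027 0.038 ]
  cut 139 211 250 325
[0.44488395 0.17712658 0.27752204] [-7.85371402e-06  2.13435049e-04  9.99999977e-01  3.04036574e-05]
```

View pics/w7o.png

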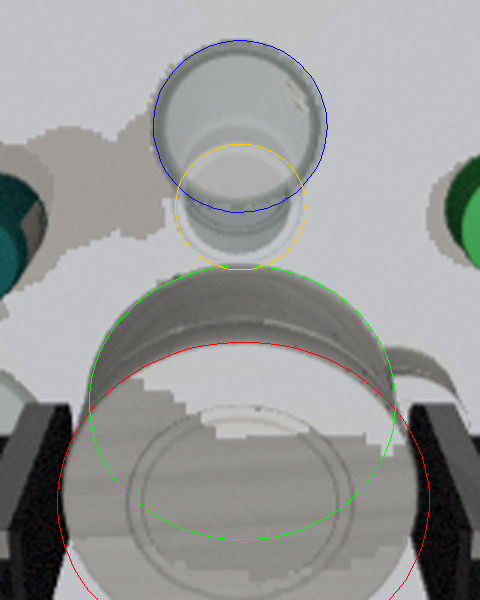

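Both the flask mouth and the held cap match the overlay to within about 1 mm. Lowering the cap.

jog_arm([
  [[-0.002, 0, 0.06, 0, 0, 0, 255], [0, 0, 0.12, 0, 0, 0, 255], [0, 0, 0.12, 0, 0, 0, 255], [0, 0, 0.12, 0, 0, 0, 255], [0, 0, 0.05, 0, 0, 0, 255], [0, 0, 0.04, 0, 0, 0, 255], [0, 0, 0.04, 0, 0, 0, 255], [0, 0, 0.04, 0, 0, 0, 255], [0, 0, 0.03, 0, 0, 0, 255], [0, 0, 0.02, 0, 0, 0, 255], [0, 0, 0.01, 0, 0, 0, 255], [0, 0, 0.004, 0, 0, 0, 255], [0, 0, 0, 0, 0, 0, 255], [0, 0, 0, 0, 0, 0, 255]],
])

```text
clock: 27.6
tcp_pos: [0.4456, 0.1772, 0.1144]
orientation: [0.0, 0.0, 1.0, 0.0]
wrist_force: [-1.4, -0.6, -0.7]
finger_gap: 0.055
grip_force: 32.1
```

jog_arm([
  [[0, 0, 0.006, 0, 0, 0, 255], [0, 0, 0.004, 0, 0, 0, 255], [0, 0, 0.002, 0, 0, 0, 255], [0, 0, 0, 0, 0, 0, 255], [0, 0, 0, 0, 0, 0, 255]],
])

```text
clock: 28.1
tcp_pos: [0.4454, 0.1772, 0.1111]
orientation: [0.0, 0.0, 1.0, 0.0]
wrist_force: [-0.5, -0.6, -0.5]
finger_gap: 0.0553
grip_force: 32.1
```

jog_arm([
  [[0, 0, 0.004, 0, 0, 0, 255], [0, 0, 0.002, 0, 0, 0, 255], [0, 0, 0, 0, 0, 0, 255], [0, 0, 0, 0, 0, 0, 255]],
])

```text
clock: 28.5
tcp_pos: [0.4459, 0.1772, 0.111]
orientation: [0.001, 0.0, 1.0, 0.0]
wrist_force: [-2.4, -1.1, 11.2]
finger_gap: 0.0551
grip_force: 33.0
```

jog_arm([
  [[0, 0, -0.003, 0, 0, 0, 70], [0, 0, 0, 0, 0, 0, 40], [0, 0, 0, 0, 0, 0, 10], [0, 0, 0, 0, 0, 0, 0], [0, 0, -0.03, 0, 0, 0, 0], [0, 0, -0.1, 0, 0, 0, 0], [0, 0, -0.14, 0, 0, 0, 0], [0, 0, -0.14, 0, 0, 0, 0], [0, 0, -0.14, 0, 0, 0, 0], [0, 0, -0.12, 0, 0, 0, 0], [-0.112, 0.06, 0, 0, 0, 0, 0], [-0.112, 0.06, 0, 0, 0, 0, 0], [-0.112, 0.06, 0, 0, 0, 0, 0], [-0.112, 0.06, 0, 0, 0, 0, 0], [-0.112, 0.06, 0, 0, 0, 0, 0], [0, 0, 0, 0, 0, 0, 0], [0, 0, 0, 0, 0, 0, 0], [0, 0, 0, 0, 0, 0, 0], [0, 0, 0, 0, 0, 0, 0]],
])

```text
clock: 30.4
tcp_pos: [0.5846, 0.2517, 0.2787]
orientation: [0.0, 0.0, 1.0, 0.0]
wrist_force: [0.2, -0.3, -0.1]
finger_gap: 0.0855
grip_force: 0.0
```

```bash
python3 look.py w8
python3 - <<'E'
from ov import *
s=env.get_state();print(s["tcp_pos"],s["orientation"])
X,Y=.586,.2515
f=lambda X,Y,h,rm,rb:[(X,Y,0,rb,(255,0,0)),(X,Y,h,rm,(0,0,255))]
overlay("pics/w8.png","pics/w8o.png",[((275,175),[(X,Y,.032,.0335,(0,200,255)),(X,Y,0,.0335,(0,255,0))]),((100,200),f(.602,.0365,.15,.0265,.046))],(130,130),3)
E
```

```text
tcp [0.5846 0.2517 0.2787] gap 0.0855 F [ 0.2 -0.3 -0.1]
flask_smallest 0.61 origin uv [33.8 63.8] [ 0.4527 -0.0493]
  cut 4 54 41 87
flask_large 0.62 origin uv [220.2  56.2] [0.4445 0.1776]
  cut 193 250 23 91
flask_largest 0.95 origin uv [127.1 186.5] [0.6058 0.0398]
  cut 21 157 153 249
[0.58532079 0.25203086 0.277915  ] [7.23532970e-05 2.16009109e-04 9.99999972e-01 6.92911028e-05]
```

View pics/w8o.png

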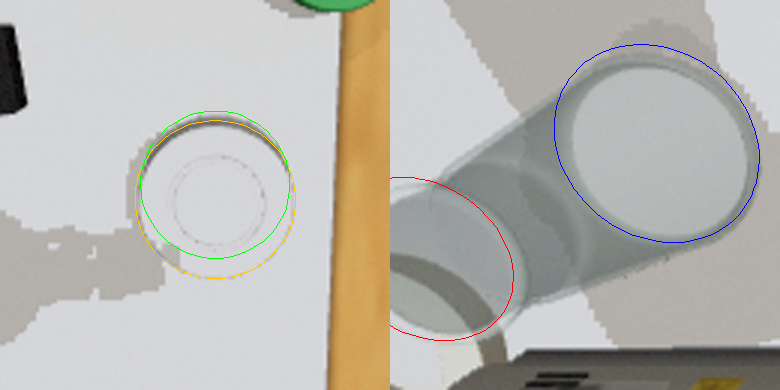

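cap_largest is at about (0.5865, 0.2525) and flask_largest at about (0.6025, 0.037), both within a pixel or two of the prediction. Grasping it low.

jog_arm([
  [[-0.004, 0.003, 0.14, 0, 0, 0, 0], [0, 0, 0.16, 0, 0, 0, 0], [0, 0, 0.16, 0, 0, 0, 0], [0, 0, 0.16, 0, 0, 0, 0], [0, 0, 0.16, 0, 0, 0, 0], [0, 0, 0.14, 0, 0, 0, 0], [0, 0, 0.08, 0, 0, 0, 0], [0, 0, 0.05, 0, 0, 0, 0], [0, 0, 0.025, 0, 0, 0, 0], [0, 0, 0.01, 0, 0, 0, 0], [0, 0, 0, 0, 0, 0, 0], [0, 0, 0, 0, 0, 0, 30], [0, 0, 0, 0, 0, 0, 255], [0, 0, 0, 0, 0, 0, 255], [0, 0, 0, 0, 0, 0, 255], [0, 0, 0, 0, 0, 0, 255], [0, 0, 0, 0, 0, 0, 255]],
])

```text
clock: 32.6
tcp_pos: [0.5874, 0.2531, 0.0084]
orientation: [0.001, 0.0, 1.0, 0.0]
wrist_force: [-1.0, -0.7, 5.9]
finger_gap: 0.0663
grip_force: 33.2
```

jog_arm([
  [[0, 0, -0.05, 0, 0, 0, 255], [0, 0, -0.14, 0, 0, 0, 255], [0, 0, -0.15, 0, 0, 0, 255], [0, 0, -0.15, 0, 0, 0, 255], [0, 0, -0.15, 0, 0, 0, 255], [0, 0, -0.15, 0, 0, 0, 255], [0, 0, -0.15, 0, 0, 0, 255], [0, 0, -0.15, 0, 0, 0, 255], [-0.008, -0.124, 0, 0, 0, 0, 255], [-0.008, -0.124, 0, 0, 0, 0, 255], [-0.008, -0.124, 0, 0, 0, 0, 255], [-0.008, -0.124, 0, 0, 0, 0, 255], [-0.008, -0.124, 0, 0, 0, 0, 255], [-0.008, -0.124, 0, 0, 0, 0, 255], [-0.008, -0.122, 0, 0, 0, 0, 255], [0, 0, 0, 0, 0, 0, 255], [0, 0, 0, 0, 0, 0, 255], [0, 0, 0, 0, 0, 0, 255], [0, 0, 0, 0, 0, 0, 255], [0, 0, 0, 0, 0, 0, 255]],
])

```text
clock: 34.6
tcp_pos: [0.6002, 0.0373, 0.2792]
orientation: [0.0, -0.001, 1.0, 0.0]
wrist_force: [0.9, -0.3, -0.5]
finger_gap: 0.066
grip_force: 33.9
```

```bash
python3 look.py w9
python3 - <<'E'
from ov import *
s=env.get_state();X,Y,Z=s["tcp_pos"];print(s["tcp_pos"],s["orientation"])
R_=(0,0,255);B=(255,0,0)
overlay("pics/w9.png","pics/w9o.png",[((282,220),[(X,Y,Z+.024,.0335,R_),(X,Y,Z-.008,.0335,(0,255,0)),(.6025,.037,0,.046,B),(.6025,.037,.150,.0265,(0,200,255))])],(160,200),3)
E
```

```text
tcp [0.6002 0.0373 0.2792] gap 0.066 F [ 0.9 -0.3 -0.5]
flask_smallest 0.77 origin uv [210.6  52.3] [ 0.4558 -0.0484]
  cut 192 229 27 72
flask_small 0.61 origin uv [ 82.6 111.6] [ 0.524  -0.2161]
  cut 44 103 85 137
flask_large 0.76 origin uv [398.4  43.4] [0.446  0.1767]
  cut 368 430 3 78
flask_largest 0.89 origin uv [279.7 171.8] [0.6013 0.0347]
  cut 248 316 140 215
[0.60031241 0.03631949 0.27902434] [-6.08144387e-06  2.01365296e-04  9.99999979e-01  4.00024469e-05]
```

View pics/w9o.png

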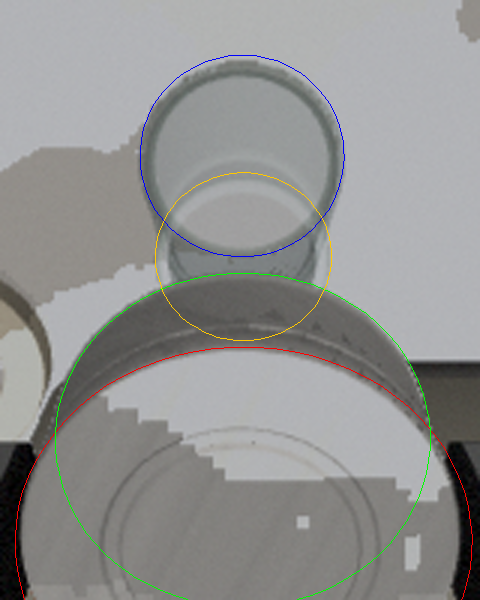

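The overlay shows the mouth and cap aligned within about 1 mm. Lowering the last cap.

jog_arm([
  [[-0.005, 0.003, 0.04, 0, 0, 0, 255], [0, 0, 0.1, 0, 0, 0, 255], [0, 0, 0.12, 0, 0, 0, 255], [0, 0, 0.08, 0, 0, 0, 255], [0, 0, 0.05, 0, 0, 0, 255], [0, 0, 0.04, 0, 0, 0, 255], [0, 0, 0.04, 0, 0, 0, 255], [0, 0, 0.04, 0, 0, 0, 255], [0, 0, 0.03, 0, 0, 0, 255], [0, 0, 0.03, 0, 0, 0, 255], [0, 0, 0.014, 0, 0, 0, 255], [0, 0, 0.004, 0, 0, 0, 255], [0, 0, 0, 0, 0, 0, 255], [0, 0, 0, 0, 0, 0, 255]],
])

```text
clock: 36.5
tcp_pos: [0.6019, 0.0371, 0.1325]
orientation: [0.0, 0.0, 1.0, 0.0]
wrist_force: [0.0, 0.2, -0.7]
finger_gap: 0.0664
grip_force: 33.9
```

jog_arm([
  [[0, 0, 0.004, 0, 0, 0, 255], [0, 0, 0.004, 0, 0, 0, 255], [0, 0, 0.002, 0, 0, 0, 255], [0, 0, 0, 0, 0, 0, 255], [0, 0, 0, 0, 0, 0, 255]],
])

```text
clock: 37.0
tcp_pos: [0.6016, 0.0371, 0.1296]
orientation: [0.0, 0.0, 1.0, 0.0]
wrist_force: [-0.7, 0.7, -0.6]
finger_gap: 0.0664
grip_force: 33.9
```

jog_arm([
  [[0, 0, 0.004, 0, 0, 0, 255], [0, 0, 0.002, 0, 0, 0, 255], [0, 0, 0, 0, 0, 0, 255], [0, 0, 0, 0, 0, 0, 255]],
])

```text
clock: 37.4
tcp_pos: [0.6018, 0.0371, 0.1289]
orientation: [0.001, 0.0, 1.0, 0.0]
wrist_force: [-2.8, -0.8, 6.6]
finger_gap: 0.0664
grip_force: 34.4
```

Contact, so it's home. Release, retreat up, then check.

jog_arm([
  [[0, 0, -0.002, 0, 0, 0, 40], [0, 0, 0, 0, 0, 0, 20], [0, 0, 0, 0, 0, 0, 0], [0, 0, 0, 0, 0, 0, 0], [0, 0, 0, 0, 0, 0, 0], [0, 0, -0.03, 0, 0, 0, 0], [0, 0, -0.08, 0, 0, 0, 0], [0, 0, -0.12, 0, 0, 0, 0], [0, 0, -0.14, 0, 0, 0, 0], [0, 0, -0.14, 0, 0, 0, 0], [0, 0, -0.14, 0, 0, 0, 0], [0.1, 0, 0, 0, 0, 0, 0], [0.1, 0, 0, 0, 0, 0, 0], [0, 0, 0, 0, 0, 0, 0], [0, 0, 0, 0, 0, 0, 0], [0, 0, 0, 0, 0, 0, 0]],
])

```text
clock: 39.0
tcp_pos: [0.5522, 0.037, 0.2913]
orientation: [0.0, 0.0, 1.0, 0.0]
wrist_force: [0.5, -0.1, -0.4]
finger_gap: 0.0854
grip_force: 0.0
```

Run:
```python
from workcell import cams
import cv2,numpy as np
a=cams.read_camera("scene")["pixels"][100:350,180:360,::-1];b=cams.read_camera("side")["pixels"][110:310,140:440,::-1];w=cams.read_camera("wrist")["pixels"][:,:,::-1]
a=cv2.resize(a,(400,555));b=cv2.resize(b,(400,267));w=cv2.resize(w,(384,288))
w=cv2.copyMakeBorder(w,0,0,0,16,cv2.BORDER_CONSTANT)
cv2.imwrite("pics/fin.png",np.hstack([a,np.vstack([b,w])]))
```

```text
(no output)
```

View pics/fin.png

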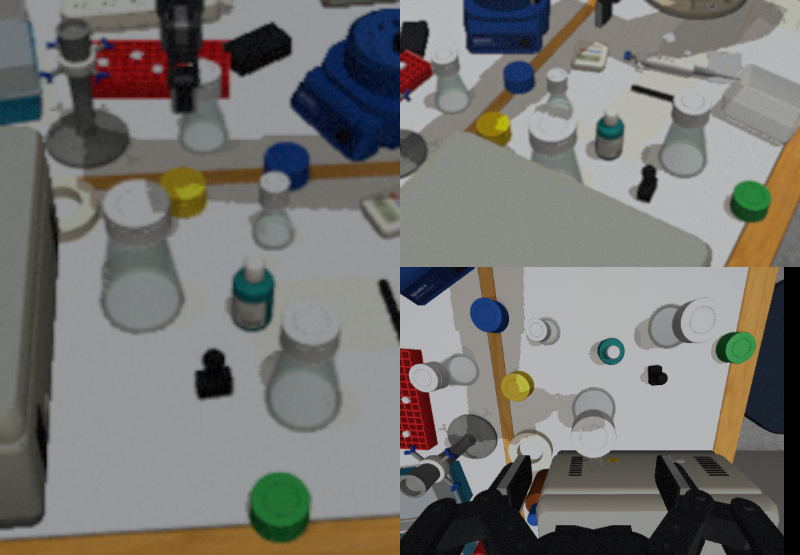

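All four flasks are standing and capped, seen in the left panel at (137,210), (200,80), (274,190) and (310,325). The bottle (252,300) and stamp (213,375) are upright, and the look-alikes haven't moved.

```bash
python3 -c "
from workcell import ticket
print(ticket.hand_in())"
```

```text
the job is handed in; nothing more can be done
None
```

All four caps are on their own flasks, each lowered until it met the flask's mouth; the final pictures show the flasks, bottle and stamp upright, and the job was handed in at about 39 s of the 112 s allowed.

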